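# Slide a lidded pan between two hotplates to the upstand

### The job

Push the lidded steel pan across the counter, through the narrow gap between the two hotplates and out on the other side, until its front lies flat against the low steel upstand there, with the whole front backed by the upstand; then take the hand away. Only push it with the outside of the fingers: it must stay flat on the counter and never be gripped, lifted or tipped. Leave the pepper mill, the cup and the jar where they stand.

Things in the scene. Friction and masses are not known exactly. Their poses are not given: they have to be found in the camera images.
- pan: Loose closed steel pan, flat lid: box 90 mm wide (its x), 100 mm long (y), 56 mm high, sides upright to 48 mm, corners rounded by 6 mm, 0.35 to 0.7 kg, slides with dry friction. Origin: centre of underside. Starts on the right-hand (-y) side of the gap, up to 35 mm off the gap's middle line and turned up to 0.35 rad; its +y side is the front, facing the gap.
- hotplate_near: Hotplate nearer the robot, screwed down: metal box 140 (x) x 130 (y) x 42 mm high, corners rounded by 5 mm, round dark plate 112 mm across on top (51 mm high in all); dial and feet on its -x side. Origin: centre of underside. Its +x side is one wall of the gap; its +y axis is the way the pan goes through. Turned by up to 0.25 rad.
- hotplate_far: Second hotplate, farther from the robot, screwed down, same sizes, dial and feet on its +x side. Origin: centre of underside; axes parallel to hotplate_near's. Its -x side is the other wall of the gap, which is 97 to 101 mm wide and 130 mm long; the gap's middle is midway between the two origins.
- upstand: Low steel bar screwed down on the left-hand (+y) side of the gap: 180 mm long (its x), 20 mm thick (y), 35 mm high, thin foot behind. Origin: centre of the bar's underside. The pan meets its -y face, 10 mm from the origin; then the pan's origin is at y = -60 mm in this frame. Parallel to the line through the hotplates' origins, face 190 to 210 mm from it; centred within 10 mm on the gap.
- mill: Loose wooden pepper mill, 48 mm across, 84 mm high; origin at the centre of its foot. A bystander beside the pan's way, past one of the hotplates.
- cup: Loose steel cup, 64 mm across, 60 mm high; origin at the centre of its foot. A bystander beside the pan's way, past one of the hotplates.
- jar: Loose glass jar with a black cap, 56 mm across, 75 mm high; origin at the centre of its foot. A bystander on the far side (+x) of where the pan starts, about 200 mm from the gap's middle line.
There are look-alikes about, which are no part of the job. Leave any yellow look-alike of the pan alone.

How it is judged (in metres and radians):
On the way:
1. the pan is in the gap between the two hotplates, standing on the counter (y of pan in the frame of hotplate_near between -0.04 and 0.04 m and x of pan in the frame of hotplate_near between 0.108 and 0.132 m and height (world z) of pan below 0.006 m), for 0.05 s.
At the end, for the whole second after the job is handed in: The pan has come through the gap and stands still and level on the counter beyond it, its front against the upstand (within 6 mm, turned less than 0.08 rad from it) and no part of the front beyond the upstand's ends (centres within 45 mm along the bar) (y of pan in the frame of upstand between -0.066 and -0.055 m and x of pan in the frame of upstand between -0.045 and 0.045 m and angle between the x axis of pan and the x axis of upstand, either way round below 0.08 rad and angle between pan's own z axis and vertical below 0.05 rad and height (world z) of pan below 0.006 m and linear speed of pan below 0.01 m/s and y of pan in the frame of hotplate_near above 0.115 m); the robot touches nothing.
It fails at once if the pan is lifted off the counter (more than 10 mm) (height (world z) of pan above 0.01 m).
It fails at once if the pan is tipped (more than 0.2 rad) (angle between pan's own z axis and vertical above 0.2 rad).
It fails at once if the mill, the cup or the jar is moved (more than 15 mm) (distance of any of mill, cup, jar from where it was at the start of the episode above 0.015 m).
It also fails if it takes over 58 s, if anything falls off the work surface, if the arm or the gripper's body presses on something with over 40 N, if the wrist force passes 120 N, or if a joint passes its speed limit or range.

### The arm

A 7-joint arm with a two-finger parallel gripper is mounted at the origin on the work surface. World frame = base frame: x ahead of the robot, y to its left, z up, the work surface at z = 0. Lengths are in mm, angles in rad, forces in N, time in s.
With the tool pointing down it reaches from about 375 to 925 mm from the base axis. Payload 3.1 kg.
Tool frame: the origin (TCP) lies at the very end of the fingers, on their centre line; the grasp point (between the pads) lies 19 mm behind it; z points along the fingers, y is the line along which they close (so a half turn about z gives the same grasp; the last joint's range is limited). The gripper opens to 85 mm and grips with 20 to 120 N. Pads are 22 mm wide; open, the fingers measure 114 mm over their backs; the gripper's body (76 mm by 85 mm) begins 54 mm behind the grasp point. The pads swing forward as they close: fully open they stand 13 mm farther back than shut.
Start: joints at [1.166, 0.383, 0.044, 1.598, -0.018, 1.161, -0.05], TCP at [196.326, -619.644, 231.269] pointing down, gripper open.
Joint ranges: [-2.61, 2.61], [-0.41, 2.15], [-1.48, 1.57], [0, 2.5], [-1.57, 4.71], [0.05, 1.97], [-2.85, 2.85]. Speed limits (rad/s): [2.79, 2.79, 3.14, 3.14, 3.14, 3.14, 3.14].

### API

Orientations are given as a unit quaternion [w, x, y, z].
In Python, from bench import read_state, vision, ticket gives the robot as it stands.
- The arm moves only by the shell command python3 -m inch 'ROWS' [OPENING] [FORCE]. ROWS is JSON, a list of rows, each a list of 6 numbers: the shift along the tool's x, y, z as a fraction of full scale, then the turn, a rotation vector about the tool's x, y, z as a fraction of full scale. A call has exactly 8 rows; each row shifts and turns the commanded pose from where the row before left it, along the tool's axes as they then stand; what a row does not reach is not made up. Full scale, the value 1, is 0.8 m for a shift and 90 degrees for a turn. A row lasts 1/8 s, in which the tool goes at most 62.5 mm and 10.7 degrees, less where a joint would pass 70% of its speed; a pose out of reach is approached as far as the arm can. A call with a number of a shift or a turn outside -1 to 1 is refused whole. A call with a gripper value outside its range is refused whole. OPENING is the closure, from -1 (fully open) to 1 (shut), set as the call begins (- or left out, the last holds). The fingers move at their own pace and stop on an object; FORCE is the grip in N (left out, the last holds). Time passes only in rows, so rows that do not move let the fingers close, or fill a call up. It gives the time, the measured TCP pose, the force, the opening and the grip force at its end, in the units of the state.
- read_state(): the state, without advancing time (a new reading comes with each control period).
- vision.capture(name): name is "scene" or "top"; returns a dict with "frame" (420x560x3 uint8, red, green, blue), "vertical_fov" (degrees; the focal length in pixels is half the picture's height over the tangent of half this angle, whatever the lens; pixels are square), "cx", "cy" (the principal point, pixels), "k1" (the pictures are not rectified: a ray, as slopes to the right and down, at radius r is drawn at 1 + k1 r^2 times it, then the intrinsics apply), "R" (3x3) and "t" (3): a world point X has camera coordinates R X + t. Camera axes: x right, y down, z forward; pixel columns grow to the right and rows downward; lengths in mm; the calibration is good to about 2 mm. A picture is of the moment at which its call begins. There is no depth.
- ticket.sign_off(): hands the job in; it is judged then, once.
The state is a dict: "t": time; "joints": joint angles; "qd": joint speeds; "effort": joint torques, N m; "tcp_pos": TCP position; "orientation": TCP orientation; "ft_force": force on the tool from outside, world axes, zero at the start; "torque": the same for the moment, N m; "opening": opening from 0.0 (shut) to 1.0 (fully open); "grasp_force": force on a finger pad.
Only numpy, scipy, OpenCV 4.12 (cv2) and the standard library are available. Lean on these libraries where they do the work, as an engineer would, in place of code of your own. Each camera call takes 0.05 s, during which the arm holds its last target. There are 200 camera calls.

## Working session

There is one attempt and no reset: what is moved stays moved. The work goes in short steps, Python scripts to look and compute and a shell command to move; the robot and the scene stay as the last step left them, time stands still between calls to the robot, and variables do not carry over. Pictures are saved under pics/ and viewed, at most 10 in all, crops included, and the job is handed in when it is done.

```bash
ls; mkdir -p pics
cat > h.py <<'E'
import numpy as np, cv2
from bench import read_state, vision, ticket
def cap(n):
    c=vision.capture(n); c['frame']=np.asarray(c['frame']); return c
def intr(c):
    f=210/np.tan(np.radians(c['vertical_fov'])/2)
    return f
def ray(c,uv,z):
    "pixels -> world points on plane z (mm)"
    uv=np.atleast_2d(np.asarray(uv,float)); f=intr(c)
    d=(uv-[c['cx'],c['cy']])/f; p=d.copy()
    for _ in range(30): p=d/(1+c['k1']*(p**2).sum(1,keepdims=True))
    R=np.array(c['R']);t=np.array(c['t'])
    D=np.c_[p,np.ones(len(p))]@R; o=-R.T@t
    return o+D*((z-o[2])/D[:,2])[:,None]
def proj(c,X):
    X=np.atleast_2d(np.asarray(X,float));P=X@np.array(c['R']).T+np.array(c['t'])
    p=P[:,:2]/P[:,2:]; p=p*(1+c['k1']*(p**2).sum(1,keepdims=True))
    return p*intr(c)+[c['cx'],c['cy']]
E
python3 - <<'E'
from h import *
for n in ['scene','top']:
    c=cap(n); cv2.imwrite(f'pics/{n}0.png',c['frame'][:,:,::-1]); print(n,c['vertical_fov'],c['cx'],c['cy'],c['k1'],-np.array(c['R']).T@np.array(c['t']))
    np.save(f'{n}0.npy',c,allow_pickle=True)
print(read_state())
E
```

```text
pics
scene 52.65414047098934 283.2235341815969 217.11730552408676 -0.07854888623795224 [1070.20573156  228.9226961   787.18751388]
top 52.820110256199484 277.8626327696395 209.89089924605412 -0.08373465814137987 [426.69202042 -21.76602564 988.26119232]
{'t': 0.1, 'joints': array([ 1.16617596,  0.38377938,  0.04381576,  1.59945715, -0.01792287,
        1.16118197, -0.0499004 ]), 'qd': array([-8.05747216e-04, -2.29565260e-03, -8.97606751e-05, -3.80430021e-03,
        1.42309740e-03, -6.22018315e-04, -4.22343268e-04]), 'effort': array([ 2.58162945e-03, -4.34727681e+01,  1.02905240e+00, -2.50454271e+01,
        1.08184901e-02,  5.46699681e-03, -3.87907050e-05]), 'tcp_pos': array([ 196.07221537, -618.80795291,  229.97690683]), 'orientation': array([-1.19397335e-03,  9.88248183e-01,  1.52853030e-01, -2.35324327e-04]), 'ft_force': array([-0.59430045, -0.29840873, -0.90944541]), 'torque': array([-0.03198172, -0.02384717,  0.00320227]), 'grasp_force': 0.0, 'opening': 1.0014846004658824}
```

View pics/top0.png

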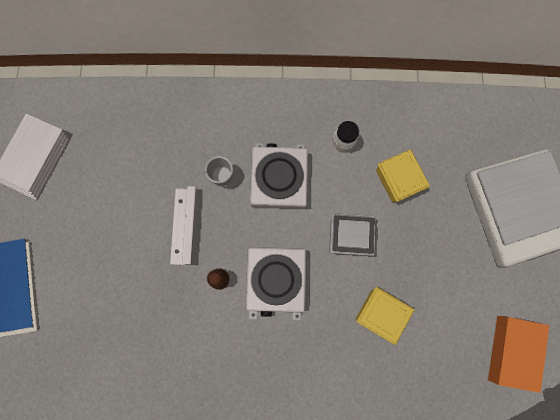

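View pics/scene0.png

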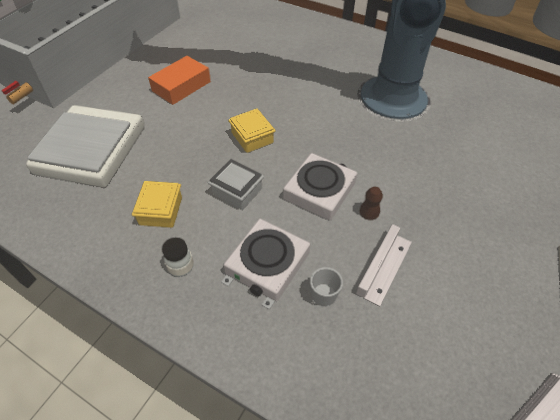

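Top view: pan at (353,235), near plate (276,280), far plate (279,175), upstand (183,227), mill (218,279), cup (220,170), jar (346,135), and yellow look-alikes at (385,316) and (403,176). In the scene view the pan is at (236,183), between the two yellow boxes. Next I measure them.

```bash
cat > meas.py <<'E'
from h import *
def rect(c,mask,z):
    m=cv2.findContours(mask,0,cv2.CHAIN_APPROX_NONE)[0]
    k=max(m,key=cv2.contourArea)[:,0]
    w=ray(c,k,z)[:,:2].astype(np.float32)
    return cv2.minAreaRect(w),k
def win(mask,x0,y0,x1,y1):
    o=np.zeros_like(mask);o[y0:y1,x0:x1]=mask[y0:y1,x0:x1];return o
E
python3 - <<'E'
from meas import *
c=np.load('top0.npy',allow_pickle=True).item()
f=c['frame'];hsv=cv2.cvtColor(f,cv2.COLOR_RGB2HSV)
V=hsv[:,:,2];S=hsv[:,:,1]
print('bg',f[220,110],'plate',f[260,300],'box',f[150+5,255],'pan rim',f[235,333],f[235,353],f[217,353],f[252,353],'up',f[230,180],f[230,192])
w=((V>165)).astype(np.uint8)
for n,b,z in [('near',(240,240,312,318),42),('far',(243,140,313,212),42),('up',(165,180,200,270),35)]:
    m=win(w,*b)
    r,k=rect(c,m,z);print(n,np.round(r[0],1),np.round(r[1],1),round(r[2],2),cv2.boundingRect(k))
d=(V<75).astype(np.uint8)
for n,b in [('near',(245,245,307,309)),('far',(248,149,307,205))]:
    m=win(d,*b);k=max(cv2.findContours(m,0,1)[0],key=cv2.contourArea)[:,0]
    p=ray(c,k,51)[:,:2].astype(np.float32); print(n,cv2.minEnclosingCircle(p),cv2.fitEllipse(p))
big=cv2.resize(f[200:270,315:395],None,fx=8,fy=8,interpolation=cv2.INTER_NEAREST)
cv2.imwrite('pics/pan0.png',big[:,:,::-1])
big=cv2.resize(f[130:320,165:315],None,fx=4,fy=3.1,interpolation=cv2.INTER_NEAREST)
big=cv2.resize(f[130:320,165:315],None,fx=3.1,fy=3.1,interpolation=cv2.INTER_NEAREST)
cv2.imwrite('pics/gap0.png',big[:,:,::-1])
E
```

```text
bg [130 125 122] plate [189 180 176] box [185 175 171] pan rim [93 90 88] [153 150 147] [66 66 64] [94 93 91] up [201 192 189] [165 155 152]
near [442.5 -25.1] [125.1 135.5] 89.24 (247, 248, 58, 64)
far [679.7 -28.2] [124.6 135. ] 89.1 (251, 147, 56, 58)
up [562.7 189.6] [ 45.6 181.1] 89.14 (170, 186, 25, 79)
near ((443.56060791015625, -30.30812644958496), 53.82572555541992) ((445.25830078125, -32.64397430419922), (90.40158081054688, 96.91141510009766), 91.41817474365234)
far ((678.254638671875, -29.65755271911621), 54.69938278198242) ((678.0328979492188, -30.157869338989258), (104.67671966552734, 106.9381332397461), 87.71270751953125)
```

View pics/pan0.png

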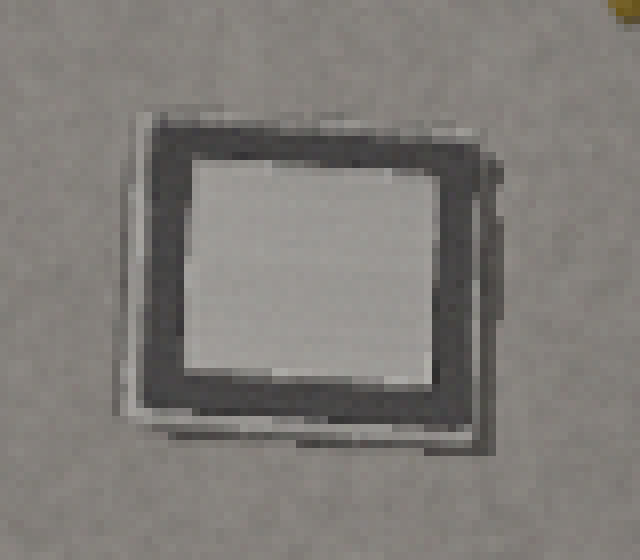

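View pics/gap0.png

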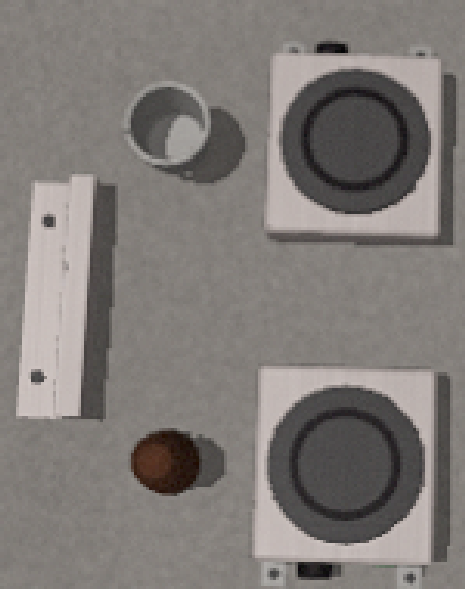

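The crops show the pan's dark lid rim around a bright inner square at full-frame pixels (338–370, 220–248). The gap walls are at rows of about 248 and 205, and the upstand's face is toward the pan at column ~195. Now I fit lines to these edges.

```bash
cat >> meas.py <<'E'
def edge(c,z,axis,rng,a,b,sign):
    """sub-pixel edge: for each col (axis=0)/row (axis=1) in rng, strongest signed gradient in a..b; line fit on plane z"""
    g=cv2.GaussianBlur(cv2.cvtColor(c['frame'],cv2.COLOR_RGB2GRAY),(3,3),0.7).astype(float)
    P=[]
    for i in range(*rng):
        p=g[a:b,i] if axis==0 else g[i,a:b]
        d=np.diff(p)*sign; j=int(d.argmax())
        if 0<j<len(d)-1:
            q=d[j-1]-2*d[j]+d[j+1]; j=j+(0.5*(d[j-1]-d[j+1])/q if q else 0)
        s=a+j+0.5; P.append((i,s) if axis==0 else (s,i))
    w=ray(c,P,z)[:,:2].astype(np.float32)
    vx,vy,x,y=cv2.fitLine(w,cv2.DIST_HUBER,0,.1,.01).ravel()
    res=(w-[x,y])@[-vy,vx]
    return np.array([x,y]),np.array([vx,vy]),np.sqrt(np.median(res**2))
def pan(c):
    f=cv2.cvtColor(c['frame'],cv2.COLOR_RGB2HSV)
    return f
E
python3 - <<'E'
from meas import *
c=np.load('top0.npy',allow_pickle=True).item()
f=c['frame'];V=cv2.cvtColor(f,cv2.COLOR_RGB2HSV)[:,:,2]
def pr(n,r): print(n,np.round(r[0],1),'ang',round(float(np.arctan(r[1][1]/r[1][0])) if abs(r[1][0])>.7 else float(-np.arctan(r[1][0]/r[1][1])),4),'res',round(float(r[2]),2))
pr('near wall',edge(c,42,0,(254,300),243,254,1))
pr('near outer',edge(c,42,0,(254,300),305,315,-1))
pr('far wall',edge(c,42,0,(256,302),198,208,-1))
pr('far outer',edge(c,42,0,(256,302),144,152,1))
pr('near left',edge(c,42,1,(255,305),242,254,1)); pr('near right',edge(c,42,1,(255,305),298,310,-1))
pr('far left',edge(c,42,1,(154,200),246,258,1)); pr('far right',edge(c,42,1,(154,200),300,312,-1))
pr('up face',edge(c,35,1,(192,258),190,200,-1))
pr('up topend',edge(c,35,0,(190,194),182,192,1)); pr('up bot end',edge(c,35,0,(186,190),258,270,-1))
d=(V<110).astype(np.uint8)
for n,b in [('near',(250,253,304,308)),('far',(253,151,306,201))]:
    m=win(d,*b);k=max(cv2.findContours(m,0,1)[0],key=cv2.contourArea)[:,0]
    p=ray(c,k,51)[:,:2].astype(np.float32); print(n,cv2.minEnclosingCircle(p))
m=win((V>115).astype(np.uint8),337,219,371,249)
r,k=rect(c,m,56);print('lid',r)
n,cc,st,ce=cv2.connectedComponentsWithStats(m);i=1+st[1:,4].argmax();print(st[i],ray(c,ce[i],56))
P=[edge(c,56,0,(342,366),216,225,1),edge(c,56,0,(342,366),243,251,-1),edge(c,56,1,(224,243),334,342,1),edge(c,56,1,(224,243),365,373,-1)]
for q in P: pr('lid e',q)
for n,uv,z in [('cup rim',(220,170),60),('mill top',(218.5,279),70),('jar top',(347,132),75)]: print(n,ray(c,uv,z).round())
E
```

```text
near wall [510.6 -19.1] ang -0.0154 res 0.17
near outer [374.7 -32.3] ang 0.0023 res 0.33
far wall [610.6 -32.2] ang -0.0187 res 0.17
far outer [748.  -19.6] ang -0.0196 res 0.55
near left [446.   37.7] ang -0.013 res 0.2
near right [447.  -88.9] ang -0.0133 res 0.26
far left [677.9  34.9] ang -0.0113 res 0.3
far right [655.4 -91.6] ang -0.0208 res 0.11
up face [547.  166.5] ang -0.0141 res 0.23
up topend [653.3 173.4] ang 0.0253 res 0.06
up bot end [474.4 173.3] ang 0.0284 res 0.01
near ((442.4875183105469, -26.478822708129883), 55.727352142333984)
far ((678.6131591796875, -29.341962814331055), 55.559356689453125)
lid ((545.5223999023438, -197.01597595214844), (69.7240219116211, 60.58039855957031), 88.7657241821289)
[338 220  32  28 823] [[ 545.74289438 -196.58279325   56.        ]]
lid e [ 576.2 -190.3] ang -0.0465 res 0.25
lid e [ 515.4 -200.4] ang -0.0601 res 0.21
lid e [ 544.5 -161.5] ang -0.0285 res 0.13
lid e [ 550.3 -231.8] ang -0.0825 res 0.23
cup rim [[685. 105.  60.]]
mill top [[441.  98.  70.]]
jar top [[ 777. -183.   75.]]
```

```bash
python3 -m inch '[[0,0,0,0,0,0.07],[0,0,0,0,0,0.07],[0,0,0,0,0,0.065],[0.03,-0.05,0,0,0,0],[0.03,-0.05,0,0,0,0],[0.03,-0.05,0,0,0,0],[0.03,-0.05,0,0,0,0],[0.03,-0.05,0,0,0,0]]' 0 && python3 -m inch '[[0.03,-0.05,0,0,0,0],[0.03,-0.05,0,0,0,0],[0.03,-0.05,0,0,0,0],[0.03,-0.05,0,0,0,0],[0.03,-0.05,0,0,0,0],[0.03,-0.03,0,0,0,0],[0,0,0,0,0,0],[0,0,0,0,0,0]]'
cat > st.py <<'E'
from h import *
from scipy.spatial.transform import Rotation as Ro
def st():
    s=read_state();q=s['orientation'];R=Ro.from_quat([q[1],q[2],q[3],q[0]]).as_matrix()
    print('t',round(s['t'],2),'tcp',s['tcp_pos'].round(1),'yaw',round(float(np.arctan2(R[1,0],R[0,0])),4),'z',R[:,2].round(3),'f',s['ft_force'].round(1),'op',round(s['opening'],2),'j',s['joints'].round(2))
    return s,R
E
python3 - <<'E'
from st import *
st()
c=np.load('top0.npy',allow_pickle=True).item()
hsv=cv2.cvtColor(c['frame'],cv2.COLOR_RGB2HSV)
y=cv2.inRange(hsv,(18,120,90),(35,255,255))
for k in cv2.findContours(y,0,1)[0]:
    if cv2.contourArea(k)>300: print(cv2.boxPoints(cv2.minAreaRect(ray(c,k[:,0],50)[:,:2].astype(np.float32))).round())
E
```

```text
t: 1.1
tcp_pos: [319.8, -419.7, 230.8]
orientation: [-0.0, 1.0, -0.008, -0.0]
ft_force: [0.1, 0.3, -0.3]
opening: 0.501
grasp_force: 0.0
t: 2.1
tcp_pos: [465.9, -200.3, 230.8]
orientation: [0.0, 1.0, -0.008, -0.001]
ft_force: [0.7, -0.5, 0.4]
opening: 0.499
grasp_force: 0.0
t 2.1 tcp [ 465.9 -200.3  230.8] yaw -0.0157 z [-0.002 -0.    -1.   ] f [ 0.7 -0.5  0.4] op 0.5 j [ 0.56  0.13 -0.25  1.93  0.04  1.09 -1.29]
[[ 304. -286.]
 [ 382. -331.]
 [ 433. -242.]
 [ 356. -197.]]
[[ 617. -288.]
 [ 659. -378.]
 [ 749. -336.]
 [ 707. -246.]]
```

```bash
python3 -m inch '[[0,-0.005,0.034,0,0,0],[0,0,0.034,0,0,0],[0,0,0.034,0,0,0],[0,0,0.034,0,0,0],[0,0,0.034,0,0,0],[0,0,0.034,0,0,0],[0,0,0.034,0,0,0],[0,0,0.034,0,0,0]]'
python3 - <<'E'
from st import *
st()
c=cap('top'); 
b=cv2.resize(c['frame'][170:330,300:420],None,fx=3.5,fy=3.5); cv2.imwrite('pics/side.png',b[:,:,::-1])
E
```

```text
t: 3.1
tcp_pos: [465.6, -197.9, 12.8]
orientation: [0.001, 1.0, -0.009, -0.0]
ft_force: [-0.4, -0.2, 0.1]
opening: 0.499
grasp_force: 0.0
t 3.1 tcp [ 465.6 -197.9   12.8] yaw -0.0187 z [-0.001 -0.001 -1.   ] f [-0.4 -0.2  0.1] op 0.5 j [ 0.51  0.44 -0.21  2.07  0.16  0.64 -1.4 ]
```

View pics/side.png

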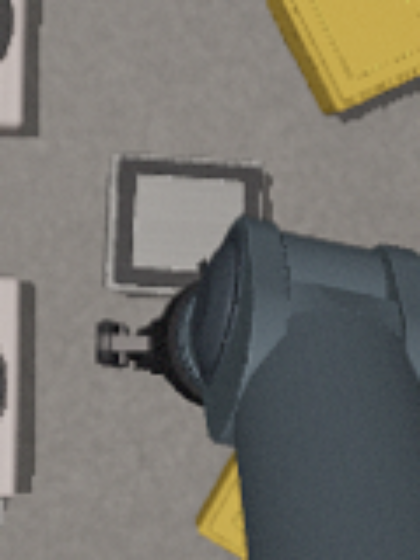

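The picture shows the pan still in place at about crop (190,225) and the hand on its near side, with a finger at crop (110,345), clear of the yellow box. Next I push the pan sideways.

```bash
python3 -m inch '[[0.01,0,0,0,0,0],[0.01,0,0,0,0,0],[0.006,0,0,0,0,0],[0.005,0,0,0,0,0],[0.004,0,0,0,0,0],[0.004,0,0,0,0,0],[0.003,0,0,0,0,0],[0,0,0,0,0,0]]'
cat >> meas.py <<'E'
def findpan(c,guess,a0=0.0,verbose=True):
    "bright lid square near world guess (x,y): centre + angle at z=56, from the lit region bounded by the dark ring"
    V=cv2.cvtColor(c['frame'],cv2.COLOR_RGB2HSV)[:,:,2]
    gp=proj(c,[[*guess,56]])[0]
    r=40;m=np.zeros_like(V);x,y=int(gp[0]),int(gp[1])
    m[max(y-r,0):y+r,max(x-r,0):x+r]=(V>112)[max(y-r,0):y+r,max(x-r,0):x+r]
    m=cv2.morphologyEx(m.astype(np.uint8),cv2.MORPH_OPEN,np.ones((3,3)))
    n,l,s,ce=cv2.connectedComponentsWithStats(m,connectivity=4)
    i=l[y,x]; k=cv2.findContours((l==i).astype(np.uint8),0,cv2.CHAIN_APPROX_NONE)[0][0][:,0]
    w=ray(c,k,56)[:,:2].astype(np.float32); q=cv2.minAreaRect(w)
    a=(q[2]+45)%90-45
    print('pan',np.round(q[0],1),np.round(q[1],1),'ang',round(np.radians(a),3)); return q
E
python3 - <<'E'
from st import *
from meas import *
st(); findpan(np.load('top0.npy',allow_pickle=True).item(),(545,-197))
c=cap('top'); np.save('a.npy',c,allow_pickle=True); findpan(c,(556,-197))
s=cap('scene'); findpan(np.load('scene0.npy',allow_pickle=True).item(),(545,-197)); findpan(s,(556,-197))
E
```

```text
t: 4.15
tcp_pos: [497.6, -197.0, 13.7]
orientation: [0.0, 1.0, -0.008, -0.003]
ft_force: [-5.2, -1.7, 3.5]
opening: 0.498
grasp_force: 2.6
t 4.15 tcp [ 497.6 -197.    13.7] yaw -0.0164 z [-0.006 -0.    -1.   ] f [-5.2 -1.7  3.5] op 0.5 j [ 0.48  0.49 -0.21  2.    0.16  0.68 -1.42]
pan [ 546.  -196.8] [69.8 59.5] ang -0.038
pan [ 554.2 -188.4] [51.9 60.9] ang -0.009
pan [ 545.5 -195.4] [70.7 60.7] ang -0.051
pan [ 553.6 -194.4] [71.1 61.3] ang -0.019
```

```bash
python3 -m inch '[[0.003,0,0,0,0,0],[0.003,0,0,0,0,0],[0,0,0,0,0,0],[-0.03,0,0,0,0,0],[-0.03,0,-0.02,0,0,0],[0,0,-0.05,0,0,0],[0,0,-0.05,0,0,0],[0,0,-0.05,0,0,0]]' && python3 -m inch '[[0,0,0,0,0,-0.1],[0,0,0,0,0,-0.1],[0,0,0,0,0,-0.1],[0,0,0,0,0,-0.1],[0,0,0,0,0,-0.1],[0,0,0,0,0,-0.1],[0,0,0,0,0,-0.1],[0,0,0,0,0,-0.1]]' && python3 -m inch '[[0,0,0,0,0,-0.1],[0,0,0,0,0,-0.1],[0,0.04,0,0,0,0],[0,0.04,0,0,0,0],[-0.04,0.03,0,0,0,0],[-0.04,0.02,0,0,0,0],[-0.02,0,0,0,0,0],[0,0,0,0,0,0]]'
python3 - <<'E'
from st import *
from meas import *
st(); 
c=cap('top'); np.save('a.npy',c,allow_pickle=True); findpan(c,(558,-195))
s=cap('scene'); findpan(s,(558,-195))
E
```

```text
t: 5.25
tcp_pos: [458.5, -195.5, 151.8]
orientation: [0.0, 1.0, -0.007, 0.002]
ft_force: [-0.1, -0.7, 0.4]
opening: 0.502
grasp_force: 0.0
t: 6.25
tcp_pos: [458.7, -195.4, 150.5]
orientation: [0.001, 0.812, 0.584, 0.001]
ft_force: [0.1, -0.2, -0.4]
opening: 0.502
grasp_force: 0.0
t: 7.25
tcp_pos: [559.4, -278.6, 149.7]
orientation: [0.0, 0.713, 0.701, -0.0]
ft_force: [-0.7, 0.7, -0.8]
opening: 0.501
grasp_force: 0.0
t 7.25 tcp [ 559.4 -278.6  149.7] yaw 1.5528 z [ 0. -0. -1.] f [-0.7  0.7 -0.8] op 0.5 j [ 0.71  0.45 -0.4   1.71  0.2   1.02  0.22]
pan [ 559. -195.] [69.8 61.2] ang -0.021
pan [ 558.8 -194. ] [71.4 61. ] ang -0.032
```

```bash
python3 -m inch '[[0,-0.002,0.03,0,0,0],[0,0,0.03,0,0,0],[0,0,0.03,0,0,0],[0,0,0.03,0,0,0],[0,0,0.025,0,0,0],[0,0,0.015,0,0,0],[0,0,0.01,0,0,0],[0,0,0,0,0,0]]' && python3 -m inch '[[0.01,0,0,0,0,0],[0.01,0,0,0,0,0],[0.007,0,0,0,0,0],[0.007,0,0,0,0,0],[0.007,0,0,0,0,0],[0.007,0,0,0,0,0],[0.007,0,0,0,0,0],[0.007,0,0,0,0,0]]'
python3 - <<'E'
from st import *
from meas import *
st(); 
c=cap('top'); np.save('a.npy',c,allow_pickle=True); findpan(c,(559,-170))
s=cap('scene'); findpan(s,(559,-170))
E
```

```text
t: 8.35
tcp_pos: [558.2, -276.9, 13.4]
orientation: [-0.0, 0.712, 0.702, -0.0]
ft_force: [-0.6, 0.6, 0.3]
opening: 0.497
grasp_force: 0.0
t: 9.35
tcp_pos: [559.5, -228.8, 14.3]
orientation: [0.001, 0.713, 0.701, -0.0]
ft_force: [0.0, -4.7, 2.4]
opening: 0.5
grasp_force: 2.6
t 9.35 tcp [ 559.5 -228.8   14.3] yaw 1.5545 z [ 0.001 -0.002 -1.   ] f [ 0.  -4.7  2.4] op 0.5 j [ 0.61  0.6  -0.36  1.83  0.29  0.77  0.08]
pan [ 559.1 -167.2] [67.6 61. ] ang -0.004
pan [ 559.2 -165.2] [71.3 61.4] ang -0.014
```

```bash
python3 -m inch '[[0.007,0,0,0,0,0],[0.007,0,0,0,0,0],[0.007,0,0,0,0,0],[0.007,0,0,0,0,0],[0.007,0,0,0,0,0],[0.007,0,0,0,0,0],[0.007,0,0,0,0,0],[0.007,0,0,0,0,0]]'
python3 - <<'E'
from st import *
from meas import *
st(); 
c=cap('top'); np.save('a.npy',c,allow_pickle=True); findpan(c,(559,-122))
s=cap('scene'); findpan(s,(559,-122))
E
```

```text
t: 10.45
tcp_pos: [560.1, -184.3, 14.2]
orientation: [0.001, 0.713, 0.701, -0.0]
ft_force: [0.3, -6.2, 2.7]
opening: 0.5
grasp_force: 2.8
t 10.45 tcp [ 560.1 -184.3   14.2] yaw 1.5543 z [ 0.001 -0.002 -1.   ] f [ 0.3 -6.2  2.7] op 0.5 j [ 0.55  0.58 -0.37  1.86  0.29  0.75  0.  ]
pan [ 560.3 -122.4] [60.9 67.4] ang 0.005
pan [ 559.8 -120.7] [70.9 61.4] ang -0.02
```

```bash
python3 -m inch '[[0.007,0,0,0,0,0],[0.007,0,0,0,0,0],[0.007,0,0,0,0,0],[0.007,0,0,0,0,0],[0.007,0,0,0,0,0],[0.007,0,0,0,0,0],[0.007,0,0,0,0,0],[0.007,0,0,0,0,0]]' && python3 -m inch '[[0.007,0,0,0,0,0],[0.007,0,0,0,0,0],[0.007,0,0,0,0,0],[0.007,0,0,0,0,0],[0.007,0,0,0,0,0],[0.007,0,0,0,0,0],[0.007,0,0,0,0,0],[0.007,0,0,0,0,0]]'
python3 - <<'E'
from st import *
from meas import *
st(); 
c=cap('top'); np.save('a.npy',c,allow_pickle=True); findpan(c,(560,-33))
s=cap('scene'); findpan(s,(560,-33))
E
```

```text
t: 11.55
tcp_pos: [560.6, -139.7, 14.1]
orientation: [0.001, 0.713, 0.701, -0.001]
ft_force: [0.1, -7.3, 3.9]
opening: 0.496
grasp_force: 3.1
t: 12.55
tcp_pos: [561.2, -95.1, 14.1]
orientation: [0.001, 0.713, 0.701, -0.001]
ft_force: [-0.8, -5.7, 4.0]
opening: 0.502
grasp_force: 3.2
t 12.55 tcp [561.2 -95.1  14.1] yaw 1.554 z [-0.    -0.002 -1.   ] f [-0.8 -5.7  4. ] op 0.5 j [ 0.41  0.55 -0.38  1.91  0.3   0.73 -0.16]
pan [561.2 -34. ] [60.7 69.1] ang 0.017
pan [561.1 -31.5] [71.  61.7] ang -0.021
```

```bash
python3 -m inch '[[0.007,0,0,0,0,0],[0.007,0,0,0,0,0],[0.007,0,0,0,0,0],[0.007,0,0,0,0,0],[0.007,0,0,0,0,0],[0.007,0,0,0,0,0],[0.007,0,0,0,0,0],[0.007,0,0,0,0,0]]' && python3 -m inch '[[0.007,0,0,0,0,0],[0.007,0,0,0,0,0],[0.007,0,0,0,0,0],[0.007,0,0,0,0,0],[0.007,0,0,0,0,0],[0.007,0,0,0,0,0],[0.007,0,0,0,0,0],[0.007,0,0,0,0,0]]' && python3 -m inch '[[0.006,0,0,0,0,0],[0.006,0,0,0,0,0],[0.006,0,0,0,0,0],[0.006,0,0,0,0,0],[0.006,0,0,0,0,0],[0.006,0,0,0,0,0],[0.006,0,0,0,0,0],[0,0,0,0,0,0]]'
python3 - <<'E'
from st import *
from meas import *
st(); 
c=cap('top'); np.save('a.npy',c,allow_pickle=True); findpan(c,(562,91))
s=cap('scene'); findpan(s,(562,91))
E
```

```text
t: 13.65
tcp_pos: [561.7, -50.4, 14.0]
orientation: [0.001, 0.713, 0.701, -0.001]
ft_force: [0.7, -6.1, 5.3]
opening: 0.501
grasp_force: 3.4
t: 14.65
tcp_pos: [562.2, -5.8, 13.9]
orientation: [0.001, 0.713, 0.701, -0.001]
ft_force: [-0.3, -7.3, 5.6]
opening: 0.499
grasp_force: 3.5
t: 15.65
tcp_pos: [562.5, 29.1, 13.7]
orientation: [-0.0, 0.713, 0.701, -0.001]
ft_force: [0.7, -5.8, 3.5]
opening: 0.499
grasp_force: 2.6
t 15.65 tcp [562.5  29.1  13.7] yaw 1.5548 z [-0.001 -0.001 -1.   ] f [ 0.7 -5.8  3.5] op 0.5 j [ 0.21  0.55 -0.4   1.93  0.31  0.73 -0.39]
pan [643.8 -41.2] [1037.9 1484.1] ang 0.024
pan [562.3  91.2] [70.9 61.5] ang -0.023
```

```bash
python3 -m inch '[[0.003,0,0,0,0,0],[0.003,0,0,0,0,0],[0.003,0,0,0,0,0],[0.003,0,0,0,0,0],[0.003,0,0,0,0,0],[0.003,0,0,0,0,0],[0.003,0,0,0,0,0],[0.003,0,0,0,0,0]]' && python3 -m inch '[[0.002,0,0,0,0,0],[0.002,0,0,0,0,0],[0.001,0,0,0,0,0],[0.001,0,0,0,0,0],[0,0,0,0,0,0],[0,0,0,0,0,0],[0,0,0,0,0,0],[0,0,0,0,0,0]]'
python3 - <<'E'
from st import *
from meas import *
st(); 
s=cap('scene'); findpan(s,(562,114))
E
```

```text
t: 16.75
tcp_pos: [562.5, 47.0, 13.6]
orientation: [0.0, 0.713, 0.701, -0.002]
ft_force: [-0.1, -7.6, 4.3]
opening: 0.503
grasp_force: 3.4
t: 17.75
tcp_pos: [562.5, 51.9, 13.6]
orientation: [0.0, 0.713, 0.701, -0.002]
ft_force: [-0.9, -6.5, 5.0]
opening: 0.5
grasp_force: 3.3
t 17.75 tcp [562.5  51.9  13.6] yaw 1.5541 z [-0.002 -0.003 -1.   ] f [-0.9 -6.5  5. ] op 0.5 j [ 0.17  0.55 -0.4   1.92  0.31  0.73 -0.43]
pan [562.5 113.6] [71.5 61.7] ang -0.015
```

Not yet in contact: the force is still sliding friction. I continue in small steps.

```bash
python3 -m inch '[[0.001,0,0,0,0,0],[0.001,0,0,0,0,0],[0.001,0,0,0,0,0],[0.001,0,0,0,0,0],[0,0,0,0,0,0],[0,0,0,0,0,0],[0,0,0,0,0,0],[0,0,0,0,0,0]]'; python3 -m inch '[[0.001,0,0,0,0,0],[0.001,0,0,0,0,0],[0.001,0,0,0,0,0],[0,0,0,0,0,0],[0,0,0,0,0,0],[0,0,0,0,0,0],[0,0,0,0,0,0],[0,0,0,0,0,0]]'
```

```text
t: 18.8
tcp_pos: [562.5, 55.1, 13.6]
orientation: [0.0, 0.713, 0.701, -0.002]
ft_force: [0.3, -6.8, 4.5]
opening: 0.499
grasp_force: 3.3
t: 19.8
tcp_pos: [562.5, 55.2, 13.6]
orientation: [0.001, 0.713, 0.701, -0.003]
ft_force: [0.2, -8.4, 5.3]
opening: 0.502
grasp_force: 4.7
```

```bash
python3 -m inch '[[0.001,0,0,0,0,0],[0.001,0,0,0,0,0],[0.001,0,0,0,0,0],[0,0,0,0,0,0],[0,0,0,0,0,0],[0,0,0,0,0,0],[0,0,0,0,0,0],[0,0,0,0,0,0]]'
python3 - <<'E'
from st import *
from meas import *
st(); 
s=cap('scene'); findpan(s,(562,116)); b=cv2.resize(s['frame'][130:330,220:440],None,fx=2.9,fy=2.9); cv2.imwrite('pics/end.png',b[:,:,::-1])
E
```

```text
t: 20.8
tcp_pos: [562.5, 55.2, 13.6]
orientation: [0.002, 0.714, 0.701, -0.004]
ft_force: [-0.6, -12.1, 7.7]
opening: 0.501
grasp_force: 6.2
t 20.8 tcp [562.5  55.2  13.6] yaw 1.5522 z [-0.004 -0.008 -1.   ] f [ -0.6 -12.1   7.7] op 0.5 j [ 0.16  0.55 -0.4   1.92  0.32  0.74 -0.45]
pan [562.5 117. ] [71.6 61.7] ang -0.015
```

View pics/end.png

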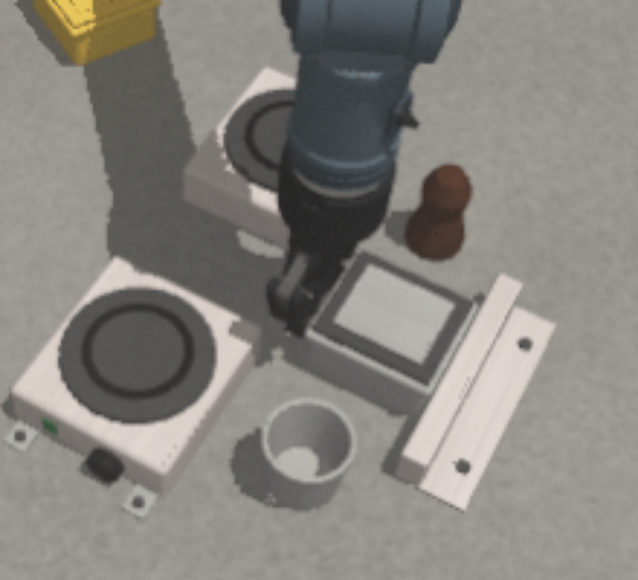

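The pan (lid around crop (390,310)) lies flush against the upstand. The TCP has stopped while the force rises, so it is seated. Next I back off and lift.

```bash
python3 -m inch '[[-0.005,0,0,0,0,0],[-0.01,0,0,0,0,0],[-0.02,0,0,0,0,0],[-0.02,0,0,0,0,0],[0,0,-0.04,0,0,0],[0,0,-0.06,0,0,0],[0,0,-0.06,0,0,0],[0,0,-0.06,0,0,0]]' && python3 -m inch '[[-0.06,0,0,0,0,0],[-0.06,0,0,0,0,0],[-0.06,0,0,0,0,0],[-0.06,0,0,0,0,0],[-0.06,0,0,0,0,0],[0,0,0,0,0,0],[0,0,0,0,0,0],[0,0,0,0,0,0]]'
python3 - <<'E'
from st import *
from meas import *
st(); 
s=cap('scene'); findpan(s,(562,116)); c=cap('top'); findpan(c,(562,116))
cv2.imwrite('pics/end2.png',c['frame'][:,:,::-1])
E
```

```text
t: 21.85
tcp_pos: [562.3, 17.3, 190.8]
orientation: [-0.0, 0.713, 0.701, -0.0]
ft_force: [0.5, 0.1, 0.2]
opening: 0.496
grasp_force: 0.0
t: 22.85
tcp_pos: [559.4, -219.8, 189.5]
orientation: [-0.001, 0.711, 0.703, 0.0]
ft_force: [-0.4, -0.6, 0.5]
opening: 0.501
grasp_force: 0.0
t 22.85 tcp [ 559.4 -219.8  189.5] yaw 1.5586 z [-0.     0.001 -1.   ] f [-0.4 -0.6  0.5] op 0.5 j [ 0.6   0.36 -0.36  1.74  0.14  1.07  0.18]
pan [562.5 117. ] [71.6 61.7] ang -0.015
pan [563.  116.4] [60.9 71.5] ang 0.017
```

View pics/end2.png

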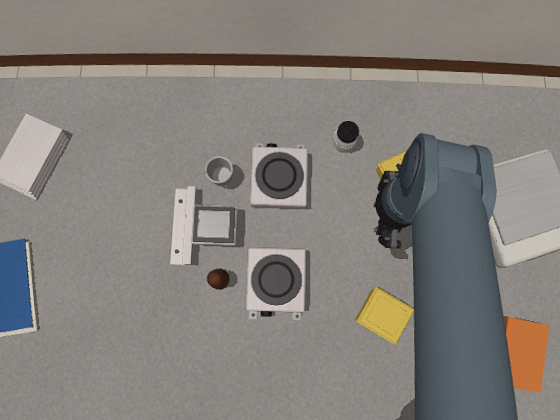

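The pan (215,225) is flush against the upstand (190,227) and centred on it. The mill, cup and jar are where they started, and the hand is clear. I hand the job in.

```bash
python3 -c "
from bench import ticket
print(ticket.sign_off())"
```

```text
the job is handed in; nothing more can be done
None
```

The pan went through the gap, its front seated flat against the upstand (about 1 mm off the bar's centre), with the mill, cup and jar unmoved in the last picture; I took the hand away and handed in at about 23 s, and the sign-off returned no verdict.

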